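Slide the thread crate home into its bay

TASK

Push the tall thread crate along the cutting table into its low wooden bay until the back of its black base sits flush and square against the bay's back stop, and leave it standing there. It is top-heavy: push it low down, on its black base, so that it slides upright and never rocks or tips. Do not touch its carrying handle, do not lift it, and leave the tape dispenser, the pattern weight and the rotary cutter where they lie.

Things in the scene. Friction and masses are not known exactly. Their poses are not given: they have to be found in the camera images.
- crate: Tall loose thread crate, 0.7-1.0 kg. Black base 112 mm deep (its x) x 150 wide (y) x 36 high; above its back part a plywood body (x -9 to +51 mm, 134 wide) to 140 mm, thread cones to 180, handle to 212. Origin: middle of the underside, on the table; z up. Its front (-x: ledge, drawers) looks roughly to the robot; its back (+x) goes to the stop. Slides at 3-7 N pushed below 45 mm; above 80 mm it tips.
- handle: Thin steel carrying handle fixed on the crate's top: an arch at x = +21 mm, 120 mm long along the crate's y, 8 mm thick, its bar 208 mm above the crate's underside. Origin and axes are the crate's own. Not to be touched.
- bay: Fixed U of wooden strips 30 mm high, open to its -x (roughly to the robot). Origin: on the table, where the middle of the crate's underside stands when home and centred; axes as the crate's when home. Back stop's face at x = +56 mm; side strips 18 mm thick, inner faces at y = +95 and -95 mm from the stop to x = 0, then flaring out to 225 mm apart at x = -30 mm. Floor: bare table, yellow outline.
- tape: Pink tape dispenser, a disc 60 mm across and 22 mm high with a nose out to 48 mm from the centre, lying loose beside the bay's approach. Origin: centre of the disc's underside. Leave alone.
- weight: Steel pattern weight, 64 mm across, 46 mm high with a knob, loose beside the bay's approach. Origin: centre of its underside. Leave alone.
- cutter: Orange rotary cutter lying loose beside the bay, along its left (+y) side strip, about 145 mm long (its x, from -78 to +68 mm), 45 mm wide at the blade, 17 mm high. Origin: on the table under it. Leave alone.
Things that resemble listed ones, but are neither listed nor needed, are in the scene too. Several things look just like the crate: the one meant starts farthest to the robot's left.

How it is judged:
At the end, for the whole second after the job is handed in: The crate stands upright and at rest between the side strips with its back against the stop: its centre within 6 mm of home along the bay and 25 mm across, turned by less than 0.06 rad from square (x of crate in the frame of bay between -0.006 and 0.006 m and y of crate in the frame of bay between -0.025 and 0.025 m and angle between the x axis of crate and the x axis of bay, either way round below 0.06 rad and angle between crate's own z axis and vertical below 0.03 rad and height (world z) of crate below 0.004 m and linear speed of crate below 0.01 m/s); the robot touches nothing.
It fails at once if the crate rocks or tips by more than 0.1 rad (angle between crate's own z axis and vertical above 0.1 rad).
It fails at once if the crate is lifted by more than 8 mm (height (world z) of crate above 0.008 m).
It fails at once if the robot touches the crate's handle (contact force between any of the fingers, the arm and handle above 1 N).
It fails at once if the tape dispenser, the pattern weight or the rotary cutter is moved by more than 15 mm (distance of any of tape, weight, cutter from where it was at the start of the episode above 0.015 m).
It also fails if it takes over 48 s, if anything falls off the work surface, if the arm or the gripper's body presses on something with over 40 N, if the wrist force passes 120 N, or if a joint passes its speed limit or range.

ROBOT

A 6-joint arm with a two-finger parallel gripper is mounted at the origin on the work surface. World frame = base frame: x ahead of the robot, y to its left, z up, the work surface at z = 0. Lengths are in m, angles in rad, forces in N, time in s.
With the tool pointing down it reaches from about 0.375 to 0.975 m from the base axis. Payload 3.8 kg.
Tool frame: the origin (TCP) lies midway between the tips of the shut fingers; the grasp point (between the pads) lies 19 mm behind it; z points along the fingers, y is the direction in which the jaws open and shut (so a half turn about z gives the same grasp; the last joint's range is limited). The gripper opens to 85 mm and grips with 20 to 120 N. Pads are 22 mm wide; open, the fingers measure 114 mm over their backs; the gripper's body (76 mm by 85 mm) begins 54 mm behind the grasp point. The pads swing forward as they close: fully open they stand 13 mm farther back than shut.
Start: joints at [1.212, 0.264, 1.604, -0, 1.274, -0.037], TCP at [0.213, 0.64, 0.231] pointing down, gripper open.
Joint ranges: [-2.63, 2.63], [-0.94, 2.18], [0.31, 2.57], [-1.31, 4.45], [0, 2.66], [-2.55, 2.55]. Speed limits (rad/s): [2.57, 2.57, 3.14, 3.14, 3.14, 3.14].

INTERFACE

Orientations are given as a rotation vector (axis times angle).
In Python, from workcell import bot gives the robot as it stands. The module is installed in compiled form; this text tells all that it offers.
- The arm moves only by the tool play_rows, never from a script. Its argument "series" is a list of rows, each an object with "translation": the shift along the tool's x, y, z in m, a list of three; "spin": the turn about the tool's z in units of 5 degrees (1.0 is 5 degrees). In form: [{"translation": [dx, dy, dz], "spin": spin}, ...]. A call has 1 to 5 rows; each row shifts and turns the commanded pose from where the row before left it, along the tool's axes as they then stand; what a row does not reach is not made up. A row lasts 1/10 s, in which the tool goes at most 50 mm and 8.59 degrees, less where a joint would pass 70% of its speed; a pose out of reach is approached as far as the arm can. A call is refused whole if a number of a shift passes 0.05 or a number of a turn 1, either way. A call with a gripper value outside its range is refused whole. "jaw" is the gripper's target within -1 to 1 (fully open at 1, half-way at 0, shut at -1), set as the call begins (left out, the last holds). The fingers move at their own pace and stop on an object; "force" is the grip in N (left out, the last holds). Time passes only in rows, so rows that do not move let the fingers close. It gives the time, the measured TCP pose, the force and the opening at its end, in the units of the state.
- bot.read_state(): the state, without advancing time (a new reading comes with each control period).
- bot.read_camera(name): name is "scene" or "top" or "wrist"; returns the picture (480x640x3 uint8, blue, green, red); there is no depth.
- bot.get_calibration(name): a dict with "fov_y" (degrees; the focal length in pixels is half the picture's height over the tangent of half this angle, whatever the lens; pixels are square), "cx", "cy" (the principal point, pixels), "R" (3x3) and "t" (3): a world point X has camera coordinates R X + t. Camera axes: x right, y down, z forward; pixel columns grow to the right and rows downward; lengths in m; the calibration is good to about 2 mm. The wrist camera is an equidistant fisheye: a pixel r from the principal point sees the ray r / f radians off the axis. A picture is of the moment at which its call begins: read the wrist's pose just before it. get_calibration takes no time and is no camera call; for the wrist camera it gives the pose at the moment of the call.
- bot.finish_job(): hands the job in, once; it reports no verdict.
The state is a dict: "time": time; "q": joint angles; "joint_vel": joint speeds; "joint_torque": joint torques, N m; "tool_pos": TCP position; "tcp_rot": TCP orientation; "wrist_force": force on the tool from outside, world axes, zero at the start; "torque": the same for the moment, N m; "width": opening from 0.0 (shut) to 1.0 (fully open).
Only numpy, scipy, OpenCV 4.12 (cv2) and the standard library are available. Lean on these libraries where they do the work, as an engineer would, in place of code of your own. Each camera call takes 0.05 s, during which the arm holds its last target. There are 200 camera calls.

## Working session

There is one attempt and no reset: what is moved stays moved. The work goes in short steps, Python scripts to look and compute and a tool call to move; the robot and the scene stay as the last step left them, time stands still between calls to the robot, and variables do not carry over. Pictures are saved under pics/ and viewed, about 8 in all and at most 12, crops included, and the job is handed in when it is done.

Besides the shell and the picture viewer there is one more tool, called after ">>>" as name(argument=value, ...) on one line, values as JSON. play_rows: Moves the arm, as the interface text tells. Its arguments: {"type":"object","properties":{"series":{"type":"array","items":{"type":"object","properties":{"translation":{"type":"array","items":{"type":"number"}},"spin":{"type":"number"}}}},"jaw":{"type":"number"},"force":{"type":"number"}},"required":["series"]}

```bash
mkdir -p pics; python3 - <<'E'
from workcell import bot
import cv2,numpy as np
np.set_printoptions(precision=4,suppress=True)
print(bot.read_state())
for n in ("scene","top"):
    im=bot.read_camera(n); cv2.imwrite(f"pics/{n}0.png",im); print(n,bot.get_calibration(n))
E
```

```text
{'time': 0.0, 'q': array([ 1.2121,  0.2648,  1.6054,  0.    ,  1.2737, -0.0369]), 'joint_vel': array([0.0018, 0.0003, 0.0003, 0.0012, 0.0008, 0.0005]), 'joint_torque': array([ -0.0015, -51.5101, -36.7313,  -0.0002,   0.0128,   0.    ]), 'tool_pos': array([0.2132, 0.6397, 0.2299]), 'tcp_rot': array([-0.5033, -3.1006,  0.0035]), 'wrist_force': array([0.46  , 0.2463, 0.1653]), 'torque': array([-0.0262,  0.0144, -0.0191]), 'width': 1.0030257462870182}
scene {'fov_y': 47.59967546845729, 'cx': 325.5429432168825, 'cy': 240.7193537619637, 'R': array([[ 0.6026, -0.798 , -0.0016],
       [-0.7404, -0.5584, -0.3743],
       [ 0.2978,  0.2267, -0.9273]]), 't': array([-0.2961,  0.4271,  0.9527])}
top {'fov_y': 47.02311925840279, 'cx': 308.1565091112733, 'cy': 235.05758904984003, 'R': array([[-0.0209, -0.9998, -0.004 ],
       [-0.9948,  0.0212, -0.0993],
       [ 0.0994,  0.0019, -0.995 ]]), 't': array([0.0387, 0.5494, 1.3185])}
```

View pics/scene0.png

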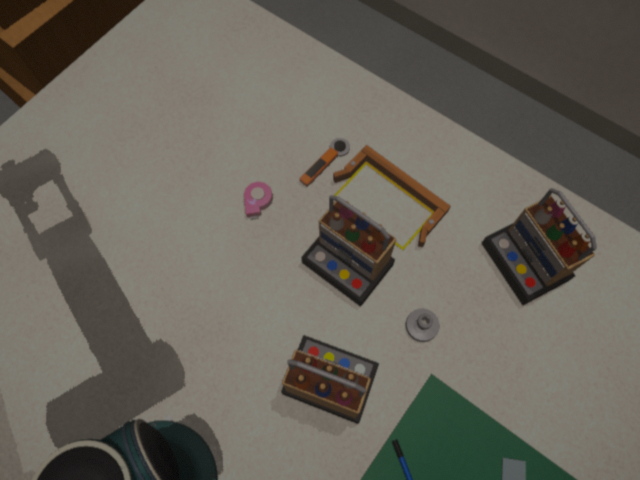

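View pics/top0.png

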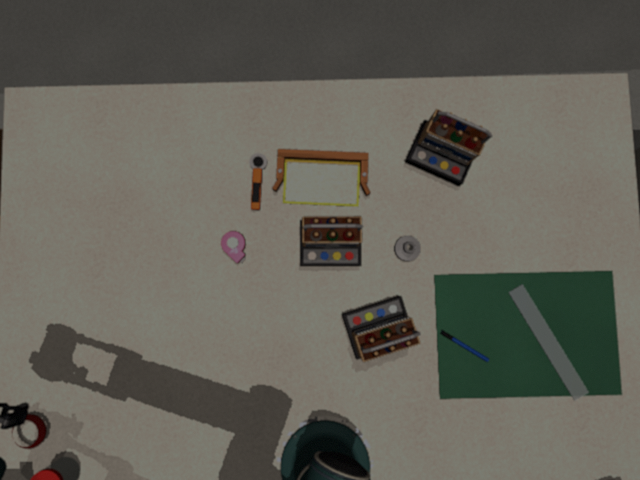

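The scene has three look-alike crates, at these top-view pixels: A (331,242), B (380,328) and C (447,147). A is farthest to the robot's left (+y is image left), with its drawers/ledge facing the robot and the open bay (323,178) behind it, so A is the one meant. The tape (233,245), cutter (257,182) and weight (407,248) lie beside the approach. Next I'll take an enlarged crop and measure.

```bash
cat > h.py <<'E'
import numpy as np
from workcell import bot
def ray(n,uv,z,c=None):
    c=c or bot.get_calibration(n); R=np.array(c["R"]);t=np.array(c["t"]); f=240/np.tan(np.radians(c["fov_y"]/2))
    uv=np.atleast_2d(uv).astype(float)
    d=np.c_[(uv[:,0]-c["cx"])/f,(uv[:,1]-c["cy"])/f,np.ones(len(uv))]@R
    o=-R.T@t
    return o+d*((z-o[2])/d[:,2])[:,None]
E
python3 - <<'E'
from h import *
import cv2
np.set_printoptions(precision=4,suppress=True)
im=cv2.imread("pics/top0.png")
c=bot.get_calibration("top");print("cam",-np.array(c["R"]).T@c["t"])
cv2.imwrite("pics/crop.png",cv2.resize(im[140:280,210:430],None,fx=3.6,fy=3.6,interpolation=cv2.INTER_CUBIC))
h=cv2.cvtColor(im,cv2.COLOR_BGR2HSV)
roi=np.zeros(im.shape[:2],np.uint8); roi[140:280,210:430]=1
def cont(m):
    m=(m>0).astype(np.uint8)*roi
    cs,_=cv2.findContours(m,cv2.RETR_EXTERNAL,cv2.CHAIN_APPROX_NONE)
    return [k for k in cs if cv2.contourArea(k)>30]
for nm,m,z in (("yellow",cv2.inRange(h,(22,120,80),(34,255,255)),0),("wood",cv2.inRange(h,(5,100,70),(18,255,255)),.03),("pink",cv2.inRange(h,(150,60,80),(179,255,255)),.022),("dark",cv2.inRange(h,(0,0,0),(179,255,55)),.036)):
    for k in cont(m):
        r=cv2.minAreaRect(k); b=cv2.boxPoints(r); print(nm,cv2.contourArea(k),b.round(1).tolist()); print(ray("top",b,z)[:,:2])
E
```

```text
cam [0.4164 0.0245 1.3667]
yellow 41.0 [[333.0, 252.0], [340.0, 252.0], [340.0, 259.0], [333.0, 259.0]]
[[ 0.5093 -0.0336]
 [ 0.5089 -0.051 ]
 [ 0.4916 -0.0505]
 [ 0.4919 -0.0332]]
yellow 3212.5 [[281.8999938964844, 202.6999969482422], [283.70001220703125, 158.60000610351562], [360.0, 161.89999389648438], [358.20001220703125, 205.89999389648438]]
[[ 0.6358  0.0913]
 [ 0.7482  0.0847]
 [ 0.7356 -0.1075]
 [ 0.6235 -0.0995]]
wood 68.0 [[251.0, 187.0], [260.0, 187.0], [260.0, 209.0], [251.0, 209.0]]
[[0.6715 0.165 ]
 [0.6711 0.1429]
 [0.6165 0.1436]
 [0.6169 0.1656]]
wood 117.0 [[252.0, 168.0], [261.0, 168.0], [261.0, 193.0], [252.0, 193.0]]
[[0.719  0.1621]
 [0.7185 0.1399]
 [0.6561 0.1406]
 [0.6565 0.1627]]
wood 886.5 [[272.8999938964844, 189.0], [274.6000061035156, 148.39999389648438], [370.70001220703125, 152.60000610351562], [369.0, 193.10000610351562]]
[[ 0.6655  0.1114]
 [ 0.7672  0.1055]
 [ 0.7514 -0.1317]
 [ 0.65   -0.1242]]
pink 515.5 [[215.60000610351562, 244.5], [231.5, 225.89999389648438], [253.10000610351562, 244.39999389648438], [237.1999969482422, 263.0]]
[[0.5323 0.2541]
[... 543 characters left out ...]
 [ 0.5764  0.0342]]
dark 102.0 [[251.5, 201.0], [253.0, 182.39999389648438], [260.1000061035156, 183.0], [258.5, 201.5]]
[[0.6358 0.1635]
 [0.6816 0.1593]
 [0.6798 0.1421]
 [0.634  0.1464]]
dark 60.0 [[283.8999938964844, 157.89999389648438], [284.1000061035156, 155.89999389648438], [360.1000061035156, 160.0], [360.0, 162.0]]
[[ 0.7411  0.0826]
 [ 0.7462  0.0822]
 [ 0.7319 -0.1044]
 [ 0.7268 -0.104 ]]
dark 59.5 [[251.5, 161.5], [258.0, 155.0], [264.0, 161.0], [257.5, 167.5]]
[[0.7339 0.1625]
 [0.7498 0.1463]
 [0.7345 0.1318]
 [0.7186 0.1479]]
dark 328.0 [[405.0, 140.0], [429.0, 140.0], [429.0, 172.0], [405.0, 172.0]]
[[ 0.7796 -0.2165]
 [ 0.7783 -0.2756]
 [ 0.6982 -0.2722]
 [ 0.6995 -0.2134]]
```

View pics/crop.png

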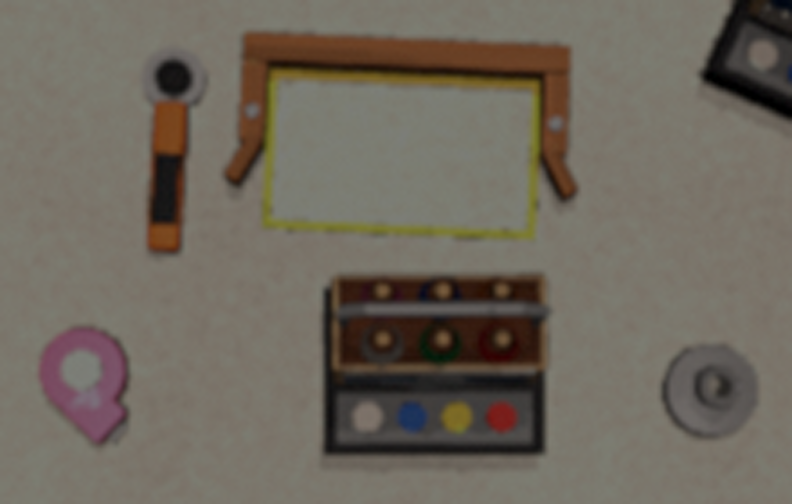

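The crop confirms A: drawers toward the robot, body and handle toward the bay. Measured:
- Bay home is about (0.686,-0.008), yaw -0.065. The outline is 112 x 191 mm and the back of the strip is at 0.760, so both agree with the given sizes.
- Crate centre is about (0.532,-0.025), yaw -0.02, with width measured at 146-148 mm against 150.
- In the bay frame the crate is at (-0.153,-0.027), so the push has to be slightly oblique.

I'll push with both open fingers, low on the base.

```bash
cat >> h.py <<'E'
from scipy.spatial.transform import Rotation as Ro
np.set_printoptions(precision=4,suppress=True)
def go(p,yaw):  # target TCP, tool y at world yaw+90deg ; prints tool shift in present axes and spin units
    s=bot.read_state(); R=Ro.from_rotvec(s["tcp_rot"]).as_matrix()
    a=np.arctan2(R[1,1],R[0,1]); d=(yaw+np.pi/2-a+np.pi)%(2*np.pi)-np.pi
    print("t",s["time"],"pos",s["tool_pos"],"yawY",np.degrees(a),"tool delta",R.T@(np.array(p)-s["tool_pos"]),"spin",-np.degrees(d)/5,"F",s["wrist_force"],"w",s["width"])
    return R
E
python3 - <<'E'
from h import *
R=go((.435,-.02,.23),-.02); c=bot.get_calibration("wrist")
o=-np.array(c["R"]).T@c["t"]; s=bot.read_state(); print("cam in tool",R.T@(o-s["tool_pos"]),R)
# crate B extents, weight
for n,uv,z in (("Bfrontbase",[(343,312),(401,295)],.036),("Bhandle",[(357,350),(420,332),(347,320)],.2),("weight",[(407,248)],.03)): print(n,ray("top",uv,z))
E
```

```text
t 0.1 pos [0.2132 0.6397 0.23  ] yawY 71.56185674760074 tool delta [-0.419  -0.5557  0.0012] spin -3.4584455324275227 F [ 0.1941  0.343  -0.096 ] w 0.9999144864338808
cam in tool [ 0.0835 -0.0009 -0.1419] [[-0.9487  0.3163 -0.0007]
 [ 0.3163  0.9487 -0.0019]
 [ 0.0001 -0.0021 -1.    ]]
Bfrontbase [[ 0.3627 -0.0523  0.036 ]
 [ 0.4002 -0.1924  0.036 ]]
Bhandle [[ 0.2903 -0.0698  0.2   ]
 [ 0.3246 -0.2024  0.2   ]
 [ 0.3526 -0.0508  0.2   ]]
weight [[ 0.5132 -0.2122  0.03  ]]
```

>>> play_rows(series=[{"translation": [0,0,0],"spin": -0.865},{"translation": [0,0,0],"spin": -0.865},{"translation": [0,0,0],"spin": -0.865},{"translation": [0,0,0],"spin": -0.865}], jaw=1)

```text
time: 0.5
tool_pos: [0.2133, 0.6399, 0.2305]
tcp_rot: [-0.026, -3.141, 0.002]
wrist_force: [-0.3, -0.8, -0.8]
width: 0.998
```

>>> play_rows(series=[{"translation": [-0.015,-0.045,0],"spin": 0},{"translation": [-0.015,-0.045,0],"spin": 0},{"translation": [-0.015,-0.045,0],"spin": 0},{"translation": [-0.015,-0.045,0],"spin": 0},{"translation": [-0.015,-0.045,0],"spin": 0}])

```text
time: 1.0
tool_pos: [0.2839, 0.4118, 0.2306]
tcp_rot: [-0.03, -3.141, 0.001]
wrist_force: [0.9, 0.2, -0.4]
width: 0.998
```

>>> play_rows(series=[{"translation": [-0.015,-0.045,0],"spin": 0},{"translation": [-0.015,-0.045,0],"spin": 0},{"translation": [-0.015,-0.045,0],"spin": 0},{"translation": [-0.015,-0.045,0],"spin": 0},{"translation": [-0.015,-0.045,0],"spin": 0}])

```text
time: 1.5
tool_pos: [0.3543, 0.1856, 0.231]
tcp_rot: [0.03, 3.141, -0.0]
wrist_force: [1.3, 0.7, -0.1]
width: 0.997
```

```bash
python3 -c "
from h import *
go((.445,-.015,.002),-.02)"
```

```text
t 1.5 pos [0.3543 0.1856 0.231 ] yawY 88.90033785261659 tool delta [-0.0945 -0.1988  0.2291] spin 0.009250688575646971 F [ 1.2814  0.662  -0.1032] w 0.9970869822721123
```

>>> play_rows(series=[{"translation": [-0.019,-0.04,0],"spin": 0},{"translation": [-0.019,-0.04,0],"spin": 0},{"translation": [-0.019,-0.04,0],"spin": 0},{"translation": [-0.019,-0.04,0],"spin": 0},{"translation": [-0.019,-0.039,0],"spin": 0}])

```text
time: 2.0
tool_pos: [0.4456, -0.0153, 0.2311]
tcp_rot: [-0.032, -3.141, -0.0]
wrist_force: [-0.4, -0.3, 0.6]
width: 0.998
```

>>> play_rows(series=[{"translation": [0,0,0],"spin": 0},{"translation": [0,0,0.03],"spin": 0},{"translation": [0,0,0.04],"spin": 0},{"translation": [0,0,0.04],"spin": 0},{"translation": [0,0,0.03],"spin": 0}])

```text
time: 2.5
tool_pos: [0.4436, -0.0127, 0.0887]
tcp_rot: [-0.031, -3.139, -0.001]
wrist_force: [0.4, 0.0, 0.3]
width: 0.999
```

```bash
python3 -c "
from h import *
import cv2
go((.445,-.015,.005),-.02)
im=bot.read_camera('scene');print(go((.445,-.015,.005),-.02)[0,0])
cv2.imwrite('pics/s1.png',cv2.resize(im[120:440,150:550],None,fx=2,fy=2)[:600])"
```

```text
t 2.5 pos [ 0.4436 -0.0127  0.0887] yawY 88.86892610157871 tool delta [-0.0017 -0.0023  0.0837] spin 0.002968338368068405 F [0.4051 0.0231 0.2971] w 0.9988106654250549
t 2.55 pos [ 0.4399 -0.0124  0.0842] yawY 88.87253171131292 tool delta [-0.006  -0.0026  0.0791] spin 0.0036894603149123946 F [-2.6578  0.3655 -2.4079] w 1.0020337495025462
-0.9997482493419889
```

View pics/s1.png

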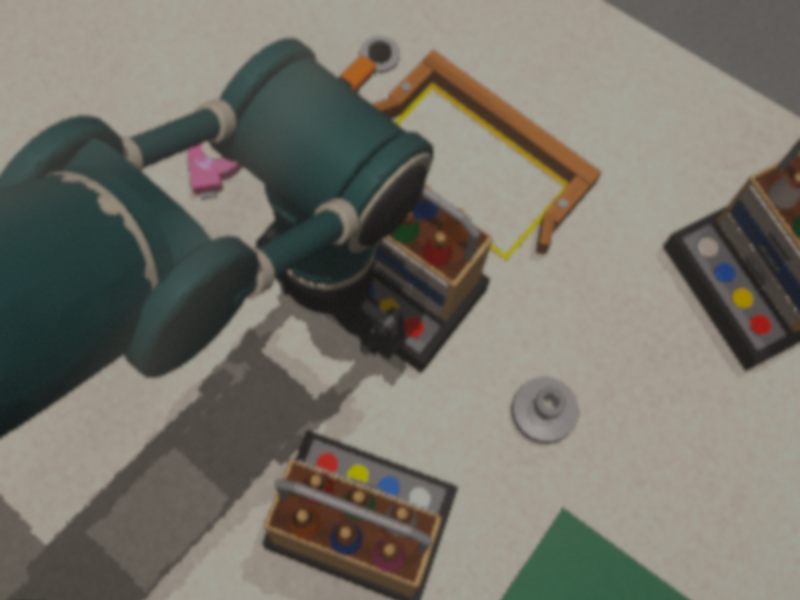

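The scene view shows the gripper in front of crate A, at crop (330,290). The wrist cylinder runs across (along y), roughly above the gripper, with the handle and crate ahead of it. The bay is clear and the tape and weight haven't moved. Descending now.

>>> play_rows(series=[{"translation": [-0.003,-0.001,0.025],"spin": 0},{"translation": [0,-0.001,0.025],"spin": 0},{"translation": [0,0,0.02],"spin": 0},{"translation": [0,0,0.007],"spin": 0},{"translation": [0,0,0],"spin": 0}])

```text
time: 3.05
tool_pos: [0.4476, -0.015, 0.0138]
tcp_rot: [-0.031, -3.139, -0.0]
wrist_force: [-0.4, -0.0, -0.2]
width: 0.998
```

>>> play_rows(series=[{"translation": [0,0,0],"spin": 0},{"translation": [0,0,0],"spin": 0}])

```text
time: 3.25
tool_pos: [0.4498, -0.0154, 0.0157]
tcp_rot: [0.031, 3.139, -0.0]
wrist_force: [-0.0, -0.9, 0.1]
width: 1.0
```

```bash
python3 -c "
from h import *
import cv2
go((.464,-.015,.005),-.02)
im=bot.read_camera('wrist')
cv2.imwrite('pics/w1.png',im)"
```

```text
t 3.25 pos [ 0.4498 -0.0154  0.0157] yawY 88.87342306309753 tool delta [-0.0141  0.0007  0.0107] spin 0.003867730671837618 F [-0.01   -0.9058  0.0815] w 1.0003320275873524
```

View pics/w1.png

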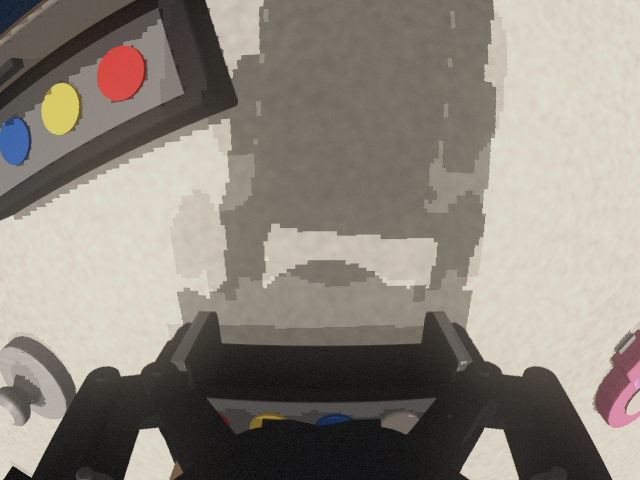

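The wrist view shows both pads, at (200,340) and (440,340), squarely before the black base, whose front spans x about 190-455. I'll lower by 10 mm, make contact, then push obliquely while turning slowly to the bay's yaw.

>>> play_rows(series=[{"translation": [0,0,0.006],"spin": 0},{"translation": [-0.002,0,0.004],"spin": 0},{"translation": [-0.005,0,0],"spin": 0},{"translation": [-0.004,0,0],"spin": 0},{"translation": [-0.003,0,0],"spin": 0}])

```text
time: 3.8
tool_pos: [0.4633, -0.0158, 0.0044]
tcp_rot: [0.031, 3.141, -0.0]
wrist_force: [0.1, 0.2, 0.3]
width: 1.002
```

>>> play_rows(series=[{"translation": [-0.003,0,0],"spin": 0},{"translation": [-0.003,0.0004,0],"spin": 0},{"translation": [-0.003,0.0004,0],"spin": 0},{"translation": [-0.003,0.0004,0],"spin": 0},{"translation": [-0.003,0.0004,0],"spin": 0}])

```text
time: 4.3
tool_pos: [0.4732, -0.0144, 0.0033]
tcp_rot: [-0.031, -3.132, -0.0]
wrist_force: [-9.9, -2.0, 7.8]
width: 0.999
```

>>> play_rows(series=[{"translation": [-0.004,0.0008,0],"spin": 0.03},{"translation": [-0.004,0.0008,0],"spin": 0.03},{"translation": [-0.004,0.0008,0],"spin": 0.03},{"translation": [-0.004,0.0008,0],"spin": 0.03},{"translation": [-0.004,0.0008,0],"spin": 0.03}])

```text
time: 4.8
tool_pos: [0.4936, -0.011, 0.0033]
tcp_rot: [-0.052, -3.132, 0.0]
wrist_force: [-9.7, -2.1, 6.8]
width: 0.997
```

```bash
python3 -c "
from h import *
import cv2
go((.619,.005,.005),-.065)
im=bot.read_camera('top')
cv2.imwrite('pics/t1.png',cv2.resize(im[140:300,210:430],None,fx=3.6,fy=3.6,interpolation=cv2.INTER_CUBIC))"
```

```text
t 4.8 pos [ 0.4936 -0.011   0.0033] yawY 88.0985088008723 tool delta [-0.1248  0.0201 -0.0028] spin 0.36454689384453254 F [-9.6584 -2.1476  6.8477] w 0.9969178199461775
```

View pics/t1.png

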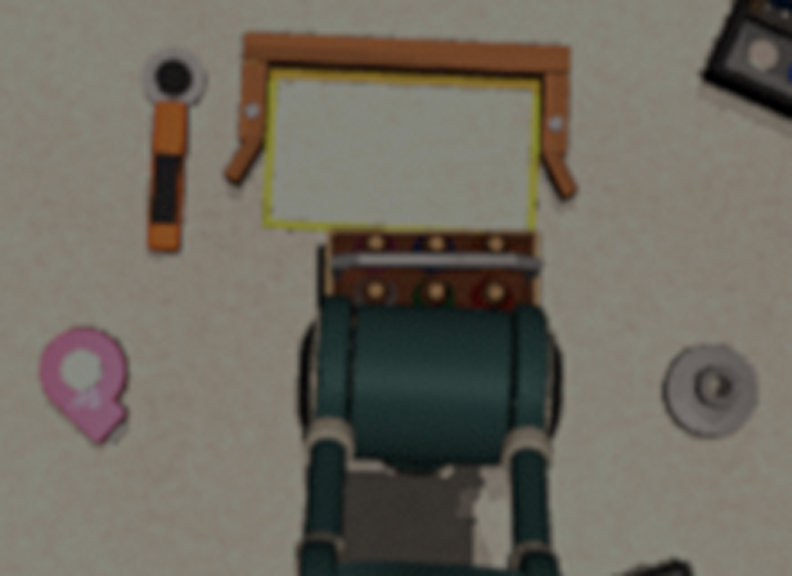

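The top view shows the crate following the fingers: the handle moved from crop (340-548,312) to (333-540,263), about 5 mm left and still square. Force is about 10 N. Continuing.

>>> play_rows(series=[{"translation": [-0.005,0.0009,-0.0004],"spin": 0.025},{"translation": [-0.006,0.0011,-0.0004],"spin": 0.025},{"translation": [-0.006,0.0011,-0.0002],"spin": 0.025},{"translation": [-0.006,0.0011,0],"spin": 0.025},{"translation": [-0.006,0.0011,0],"spin": 0.025}])

```text
time: 5.35
tool_pos: [0.5264, -0.0066, 0.0047]
tcp_rot: [-0.069, -3.139, -0.0]
wrist_force: [-4.0, -0.8, -1.3]
width: 1.002
```

>>> play_rows(series=[{"translation": [-0.006,0.0011,0],"spin": 0.025},{"translation": [-0.006,0.0011,0],"spin": 0.025},{"translation": [-0.006,0.0011,0],"spin": 0.025},{"translation": [-0.006,0.0011,0],"spin": 0.025},{"translation": [-0.006,0.0011,0],"spin": 0.025}])

```text
time: 5.85
tool_pos: [0.5576, -0.0026, 0.0053]
tcp_rot: [-0.086, -3.14, -0.0]
wrist_force: [-4.8, 0.0, -2.1]
width: 1.001
```

```bash
python3 -c "
from h import *
import cv2
go((.619,.005,.005),-.065)
im=bot.read_camera('top')
cv2.imwrite('pics/t2.png',cv2.resize(im[140:300,210:430],None,fx=3.6,fy=3.6,interpolation=cv2.INTER_CUBIC))"
```

```text
t 5.85 pos [ 0.5576 -0.0026  0.0053] yawY 86.85113132848534 tool delta [-0.0609  0.011   0.0003] spin 0.11507139936713613 F [-4.7996  0.0395 -2.07  ] w 1.0006777304847463
```

View pics/t2.png

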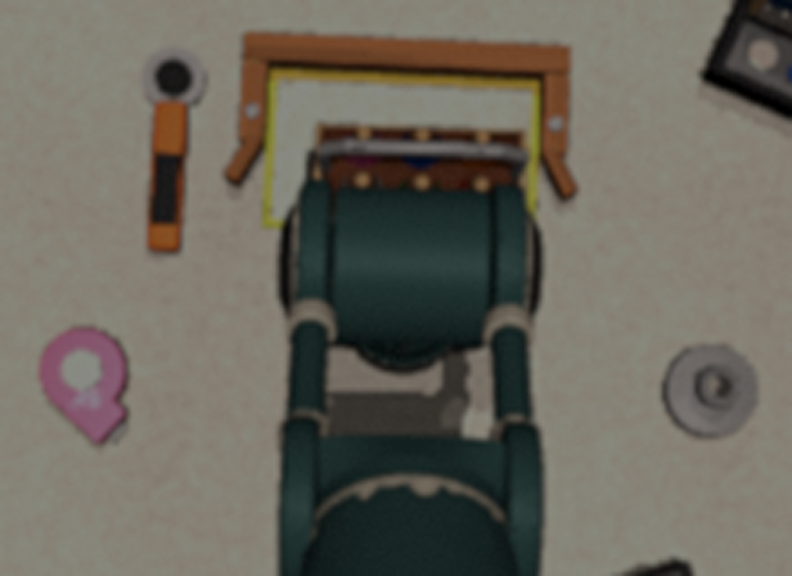

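The crate is now entering the bay. The handle runs from (318,149) to (527,155), nearly parallel to the stop, and after parallax it is about 6 mm right of centre and closing. Force is about 5 N. Next is the last 60 mm, slowing at the end.

>>> play_rows(series=[{"translation": [-0.006,0.0008,0],"spin": 0.025},{"translation": [-0.006,0.0008,0],"spin": 0.025},{"translation": [-0.006,0.0008,0],"spin": 0.025},{"translation": [-0.006,0.0008,0],"spin": 0.02},{"translation": [-0.006,0.0008,0],"spin": 0.02}])

```text
time: 6.4
tool_pos: [0.5878, -0.0004, 0.0053]
tcp_rot: [0.102, 3.14, 0.0]
wrist_force: [-3.9, -0.3, -1.8]
width: 1.001
```

>>> play_rows(series=[{"translation": [-0.005,0.0006,0],"spin": 0},{"translation": [-0.004,0.0004,0],"spin": 0},{"translation": [-0.004,0.0003,0],"spin": 0},{"translation": [-0.003,0,0],"spin": 0},{"translation": [-0.002,0,0],"spin": 0}])

```text
time: 6.9
tool_pos: [0.6055, -0.0002, 0.0053]
tcp_rot: [-0.102, -3.14, -0.0]
wrist_force: [-3.9, 0.6, -1.0]
width: 0.999
```

>>> play_rows(series=[{"translation": [-0.002,0,0],"spin": 0},{"translation": [-0.002,0,0],"spin": 0},{"translation": [-0.0015,0,0],"spin": 0}])

```text
time: 7.2
tool_pos: [0.6109, -0.0007, 0.0053]
tcp_rot: [-0.102, -3.14, -0.0]
wrist_force: [-4.4, -0.2, -2.0]
width: 1.002
```

```bash
python3 -c "
from h import *
go((.619,.005,.005),-.065)"
```

```text
t 7.2 pos [ 0.6109 -0.0007  0.0053] yawY 86.28712544339784 tool delta [-0.0078  0.0062  0.0003] spin 0.002270222349635194 F [-4.407  -0.2424 -1.9513] w 1.001573154295423
```

Contact with the stop is still about 5-8 mm away. I'll creep on in 1.5 mm rows.

>>> play_rows(series=[{"translation": [-0.0015,0,0],"spin": 0},{"translation": [-0.0015,0,0],"spin": 0},{"translation": [-0.0015,0,0],"spin": 0}])

```text
time: 7.5
tool_pos: [0.6153, -0.001, 0.0053]
tcp_rot: [-0.102, -3.14, 0.0]
wrist_force: [-3.7, 0.2, -2.2]
width: 0.999
```

>>> play_rows(series=[{"translation": [-0.001,0,0],"spin": 0},{"translation": [-0.001,0,0],"spin": 0}])

```text
time: 7.7
tool_pos: [0.6173, -0.0011, 0.0053]
tcp_rot: [-0.102, -3.14, -0.0]
wrist_force: [-4.8, -0.2, -2.7]
width: 1.001
```

>>> play_rows(series=[{"translation": [-0.001,0,0],"spin": 0},{"translation": [-0.001,0,0],"spin": 0}])

```text
time: 7.9
tool_pos: [0.6189, -0.0012, 0.0052]
tcp_rot: [-0.102, -3.139, -0.0]
wrist_force: [-5.3, 0.8, -2.7]
width: 1.001
```

>>> play_rows(series=[{"translation": [-0.001,0,0],"spin": 0},{"translation": [-0.001,0,0],"spin": 0}])

```text
time: 8.1
tool_pos: [0.619, -0.001, 0.0043]
tcp_rot: [-0.103, -3.135, -0.001]
wrist_force: [-10.0, 0.7, -1.0]
width: 0.995
```

It stalled at x=0.619, exactly the predicted home contact, and the force is rising. One slightly firmer press will square it, then I'll back off.

>>> play_rows(series=[{"translation": [-0.0015,0,0],"spin": 0},{"translation": [-0.001,0,0],"spin": 0},{"translation": [0,0,0],"spin": 0}])

```text
time: 8.4
tool_pos: [0.619, -0.0009, 0.0034]
tcp_rot: [-0.104, -3.13, -0.001]
wrist_force: [-12.6, 1.7, -0.0]
width: 1.0
```

>>> play_rows(series=[{"translation": [0.004,0,0],"spin": 0},{"translation": [0.006,0,0],"spin": 0},{"translation": [0.015,0,0],"spin": 0},{"translation": [0.03,0,0],"spin": 0},{"translation": [0.04,0,0],"spin": 0}])

```text
time: 8.9
tool_pos: [0.5331, 0.0043, 0.0076]
tcp_rot: [0.101, 3.131, -0.0]
wrist_force: [0.5, 0.3, 0.3]
width: 1.0
```

>>> play_rows(series=[{"translation": [0.04,0,0],"spin": 0},{"translation": [0.025,0,-0.02],"spin": 0},{"translation": [0,0,-0.04],"spin": 0},{"translation": [0,0,-0.05],"spin": 0},{"translation": [0,0,-0.05],"spin": 0}])

```text
time: 9.4
tool_pos: [0.4653, 0.0087, 0.1684]
tcp_rot: [0.101, 3.135, -0.0]
wrist_force: [1.0, 0.1, 0.8]
width: 1.002
```

>>> play_rows(series=[{"translation": [0,0,-0.05],"spin": 0},{"translation": [0,0.04,-0.02],"spin": 0},{"translation": [0,0.05,0],"spin": 0},{"translation": [0,0.05,0],"spin": 0},{"translation": [0,0.05,0],"spin": 0}])

```text
time: 9.9
tool_pos: [0.4785, 0.2008, 0.2382]
tcp_rot: [0.103, 3.132, 0.004]
wrist_force: [1.1, -0.7, 0.5]
width: 1.003
```

```bash
python3 - <<'E'
from h import *
import cv2
go((.619,.005,.005),-.065)
im=bot.read_camera('top'); cv2.imwrite('pics/t3r.png',im)
cv2.imwrite('pics/t3.png',cv2.resize(im[135:275,210:430],None,fx=3.6,fy=3.6,interpolation=cv2.INTER_CUBIC))
E
```

```text
t 9.9 pos [0.4785 0.2008 0.2382] yawY 86.25116207147383 tool delta [-0.1512 -0.1868  0.2338] spin -0.0049224520351653575 F [ 1.0564 -0.6968  0.5127] w 1.0033082544092646
```

View pics/t3.png

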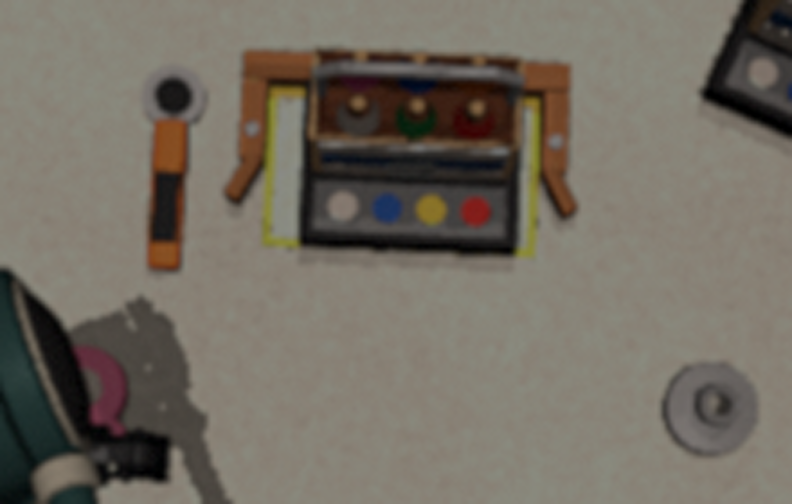

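The crate stands in the bay with its base front from (300,245) to (517,252), parallel to the yellow front edge. There is about 24 mm of floor left of it and 15 mm right. The weight and cutter haven't moved; the arm covers part of the tape. I'll do a numeric check next.

```bash
python3 - <<'E'
from h import *
import cv2
px=lambda u,v:(210+(u+.5)/3.6-.5,135+(v+.5)/3.6-.5)
# front edge of base: steepest dark->bright fall per column, subpixel-free, linefit
g=cv2.cvtColor(cv2.imread('pics/t3r.png'),cv2.COLOR_BGR2GRAY).astype(float)
P=[]
for u in range(298,350):
    col=g[198:212,u]; d=np.diff(col); w=np.clip(d,0,None); k=w.argmax(); s=slice(max(k-1,0),k+2)
    P.append((u,198+.5+(np.arange(len(d))[s]*w[s]).sum()/w[s].sum()))
W={z:ray("top",P,z) for z in (0,.036)}
for z,w in W.items():
    a=np.polyfit(w[:,1],w[:,0],1); print(z,"yaw",-np.arctan(a[0]),"x at y=-.008",np.polyval(a,-.008))
C=ray("top",[px(300,245),px(517,252)],.036); print(C, C.mean(0)+.056*np.array([.998,-.065,0]))
a=cv2.imread('pics/top0.png');b=cv2.imread('pics/t3r.png')
for n,(x0,x1,y0,y1) in dict(cutter=(245,270,145,215),weight=(390,425,230,268)).items(): print(n,"mean diff",np.abs(a[y0:y1,x0:x1].astype(int)-b[y0:y1,x0:x1]).mean())
E
```

```text
0 yaw -0.06837014499439127 x at y=-.008 0.6295519656073951
0.036 yaw -0.06837014499439238 x at y=-.008 0.6238785633915718
[[ 0.6294  0.0624  0.036 ]
 [ 0.6214 -0.0843  0.036 ]] [ 0.6813 -0.0146  0.036 ]
cutter mean diff 10.476952380952381
weight mean diff 11.214786967418547
```

>>> play_rows(series=[{"translation": [0,0.05,0],"spin": 0},{"translation": [0,0.05,0],"spin": 0},{"translation": [0,0.05,0],"spin": 0},{"translation": [0,0.05,0],"spin": 0},{"translation": [0,0,0],"spin": 0}])

```text
time: 10.45
tool_pos: [0.4905, 0.4044, 0.2365]
tcp_rot: [0.094, 3.136, 0.009]
wrist_force: [-1.3, -0.4, -0.3]
width: 1.002
```

```bash
python3 - <<'E'
from h import *
import cv2
b=bot.read_camera('top');a=cv2.imread('pics/top0.png')
for im in (a,b):
    m=cv2.inRange(cv2.cvtColor(im,cv2.COLOR_BGR2HSV),(150,60,60),(179,255,255))[215:275,210:265]
    M=cv2.moments(m,True); print("tape px",M["m00"],M["m10"]/M["m00"]+210,M["m01"]/M["m00"]+215)
cv2.imwrite('pics/t4.png',b)
E
```

```text
tape px 414.0 233.68840579710144 245.51932367149757
tape px 415.0 233.69397590361444 245.56626506024097
```

```bash
python3 -c "
from workcell import bot
print(bot.read_state()['joint_vel'].round(3)); print(bot.finish_job())"
```

```text
[-0.044 -0.035  0.048 -0.022  0.025 -0.009]
the job is handed in; nothing more can be done
None
```

I pushed the leftmost crate into its bay with both open fingers low on its black base. The path was slightly oblique, to correct about 27 mm of sideways offset. It reached the stop with force rising to about 13 N. I then backed the gripper straight off and moved the arm clear, and handed the job in at about 10.5 s; no verdict was reported.

Last checks, all from the top camera:
- **Along the bay:** taking the front edge as the base's lower edge puts the centre at x about 0.686, against home at 0.686. Taking it as the upper edge gives 0.680, and a rougher read from the corners gives 0.681. I trusted the lower edge because the push stalled exactly where contact with the stop was predicted.
- **Across and square:** the crate is about 5–7 mm off centre to the right, turned less than 0.01 rad from the bay. It looks upright in the top view; I did not measure tilt.
- **Loose things:** the tape moved less than 0.1 pixel. The cutter and weight sit at the same pixels by eye. The picture-difference check for those two was inconclusive, at about 10–11 grey levels, which may be image noise.
- **Gripper forces:** early in the push the gripper also felt about 7–8 N upward, perhaps from pressing down on the base. It went away after I raised the fingers about 1 mm.

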